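# Chill the sample series

## Robot

A 6-joint arm with a two-finger parallel gripper is mounted at the origin on a cart in front of the work surface, level with it; the furniture and walls round the work are solid. World frame = base frame: x ahead of the robot, y to its left, z up, the work surface at z = 0. Lengths are in m, angles in rad, forces in N, time in s.
With the tool pointing down it reaches from about 0.4 to 0.825 m from the base axis. Payload 7 kg.
Tool frame: the origin (TCP) lies midway between the tips of the shut fingers; the grasp point (between the pads) lies 19 mm behind it; z points along the fingers, y is the line along which they close (so a half turn about z gives the same grasp; the last joint's range is limited). The gripper opens to 88 mm and grips with 3 to 60 N. Pads are 19 mm wide; open, the fingers measure 130 mm over their backs; the gripper's body (78 mm by 193 mm) begins 47 mm behind the grasp point.
Start: joints at [1.611, 0.359, 0.012, 0, -1.224, -0.288], TCP at [0.166, 0.654, 0.227] pointing down, gripper open.
Joint ranges: [-3.07, 3.07], [-1.43, 2.12], [-1.02, 1.25], [-3.03, 1.67], [-3.05, -0], [-3.03, 3.03]. Speed limits (rad/s): [2.39, 2.39, 3.01, 3.14, 3.14, 3.14].

## Interface

Orientations are given as [roll, pitch, yaw] about the fixed x, y, z axes, in that order (R = Rz(yaw) Ry(pitch) Rx(roll)).
In Python, from station import get_state, grab_frame, calibration, job_done, boxes_of, regions_of, spot_point gives the robot as it stands. The module is installed in compiled form; this text tells all that it offers.
- The arm moves only by the tool arm_command, never from a script. Its argument "commands" is a list of rows, each an object of numbers: "tx", "ty", "tz": the shift along the tool's x, y, z each as a share of 25 cm, from -1 to 1; "twist": the turn about the tool's z as a share of 180 degrees, from -1 to 1. A call has exactly 8 rows; each row is the pose to reach, as a shift and turn from the pose commanded when the call began, along the tool's axes at that moment, turning the shorter way round; what a row does not reach only later rows make up. A row lasts 1/12 s, in which the tool goes at most 41.7 mm and 7.16 degrees, less where a joint would pass 70% of its speed; a pose out of reach is approached as far as the arm can. A call with a number of a shift or a turn outside -1 to 1 is refused whole. A call with a gripper value outside its range is refused whole. "claw" is the opening, from 0 (shut) to 1 (fully open), set as the call begins (left out, the last holds). The fingers move at their own pace and stop on an object; "grip_force" is the grip in N (left out, the last holds). Time passes only in rows, so rows that repeat a pose let the fingers close, or fill a call up. It gives the time, the measured TCP pose, the force, the opening and the grip force at its end, in the units of the state.
- get_state(): the state, without advancing time (a new reading comes with each control period).
- grab_frame(name): name is "scene" or "side" or "wrist"; returns the picture (384x512x3 uint8, red, green, blue); there is no depth.
- calibration(name): a dict with "camera_matrix" (3x3 intrinsics, pixels), "extrinsics" (4x4, takes a point from camera to world coordinates). Camera axes: x right, y down, z forward; pixel columns grow to the right and rows downward; lengths in m; the calibration is good to about 2 mm. A picture is of the moment at which its call begins: read the wrist's pose just before it. calibration takes no time and is no camera call; for the wrist camera it gives the pose at the moment of the call.
- job_done(): hands the job in; it is judged then, once.
Trained networks look in the newest picture that a camera, given by its name, has taken for a name from the list of things; names that differ only in an ending like _2 or _b are one class to them, and where a whole thing is asked for, a point or a joint stands for the part that bears it (a point fixed in the world has none). Each returns a list of dicts, best first, with "score" (0 to 1); they miss things now and then, are a little off and sometimes report something else, mostly with a low value. They report only what shows in the picture. A call takes as long as a camera call.
- boxes_of(query, camera): "rect" ([left, top, right, bottom] in pixels, round what is visible of it).
- regions_of(query, camera): "region" (384x512 bool, what is visible of it) and "rect" ([left, top, right, bottom] in pixels, round what is visible of it).
- spot_point(query, camera): "uv" ([column, row] in pixels: a listed point, or the origin of a listed thing).
The state is a dict: "t": time; "q": joint angles; "qd": joint speeds; "joint_efforts": joint torques, N m; "eef_pos": TCP position; "ee_rot": TCP orientation; "force": force on the tool from outside, world axes, zero at the start; "moment": the same for the moment, N m; "width": finger opening in m; "gripper_force": force on a finger pad.
Only numpy, scipy, OpenCV 4.12 (cv2) and the standard library are available. Lean on these libraries where they do the work, as an engineer would, in place of code of your own. Each camera call takes 0.05 s, during which the arm holds its last target. There are 200 camera calls.

## Task

The four sample tubes from the bioreactor have to be cooled: move them from the white bench rack into the grey metal cooling block, one to a hole and in the same order counted from the black index knob, so that the tube nearest the rack's knob ends nearest the block's knob, and so on along the row. Let each tube down until its tip is on the bottom of its hole, keep all of them upright on the way so that the settled cells are not stirred up, and leave the timer and the petri dish where they are.

Things in the scene. Friction and masses are not known exactly. Their poses are not given: they have to be found in the camera images.
- tube_1: Translucent 50 ml tube with a conical tip, 108 tall, body 28 across, blue cap 34 across on the top 13; 0.02 to 0.06 kg. Origin: lowest point of the tip, on the axis; z up along it. Starts in the bench rack's hole at y = +63. The four look alike: only their places in the row tell them apart.
- tube_2: Translucent 50 ml tube with a conical tip, 108 tall, body 28 across, blue cap 34 across on the top 13; 0.02 to 0.06 kg. Origin: lowest point of the tip, on the axis; z up along it. Starts in the bench rack's hole at y = +21. The four look alike: only their places in the row tell them apart.
- tube_3: Translucent 50 ml tube with a conical tip, 108 tall, body 28 across, blue cap 34 across on the top 13; 0.02 to 0.06 kg. Origin: lowest point of the tip, on the axis; z up along it. Starts in the bench rack's hole at y = -21. The four look alike: only their places in the row tell them apart.
- tube_4: Translucent 50 ml tube with a conical tip, 108 tall, body 28 across, blue cap 34 across on the top 13; 0.02 to 0.06 kg. Origin: lowest point of the tip, on the axis; z up along it. Starts in the bench rack's hole at y = -63. The four look alike: only their places in the row tell them apart.
- bench_rack: White open-frame tube rack, 62 x 176, 60 high, fixed. Origin: centre of its underside; y runs along it. Four holes 31 across in a row at x = 0, y = +63, +21, -21, -63. A rounded ear, 60 high, sticks out 25 at each end; one of them, at y = +97 or -97, bears the index knob; a standing tube's tip is 4 above the bench, its cap's top 112.
- cooling_block: Grey metal block, 62 x 176, 60 high, in a darker grey sleeve 6 thick and 36 high; fixed, empty. Origin: centre of its underside; y runs along it. Four holes 31 across in a row at x = 0, y = +63, +21, -21, -63. A rounded ear, 60 high, sticks out 25 at each end; one of them, at y = +97 or -97, bears the index knob; a seated tube's tip rests on the hole's floor, 4 above the bench.
- rack_knob: Index knob of the bench rack: black, fluted, 22 across, 16 high, fixed on top of the ear at one end (which end varies), 60 above the bench; the other ear has only a small flat plug. Origin: centre of its underside.
- block_knob: Index knob of the cooling block: black, fluted, 22 across, 16 high, fixed on top of the ear at one end (which end varies), 60 above the bench; the other ear has only a small flat plug. Origin: centre of its underside.
- timer: Small white bench timer, 41 x 66 x 56 high, loose, a bystander. Origin: centre of its underside.
- petri_dish: Petri dish, 56 across, 12 high, loose, a bystander. Origin: centre of its underside.

How it is judged:
By the outcome, as a careful person would: the job done as asked, in the order asked, and still so for the second after the job is handed in, with the robot touching nothing.
It also fails if it takes over 120 s, if anything falls off the work surface, if the arm or the gripper's body presses on something with over 40 N, if the wrist force passes 120 N, or if a joint passes its speed limit or range.

## Working session

There is one attempt and no reset: what is moved stays moved. The work goes in short steps, Python scripts to look and compute and a tool call to move; the robot and the scene stay as the last step left them, time stands still between calls to the robot, and variables do not carry over. Pictures are saved under pics/ and viewed, at most 14 in all, crops included, and the job is handed in when it is done.

Besides the shell and the picture viewer there is one more tool, called after "Request:" as name(argument=value, ...), one argument or row to a line, values as JSON. arm_command: Moves the arm, as the interface text tells. Shift numbers are shares of 25 cm and turn numbers shares of 180 degrees, none past 1 either way. Its arguments: {"type":"object","properties":{"commands":{"type":"array"},"claw":{"type":"number"},"grip_force":{"type":"number"}},"required":["commands"]}

```bash
mkdir -p pics; cat > h.py <<'E'
import numpy as np, cv2
from station import *
def save(name,fn):
    im=grab_frame(name); cv2.imwrite('pics/'+fn,cv2.cvtColor(im,cv2.COLOR_RGB2BGR)); return im
def onplane(cam,uv,z,cal=None):
    c=cal or calibration(cam); K=np.array(c['camera_matrix']);T=np.array(c['extrinsics'])
    d=T[:3,:3]@np.linalg.solve(K,[uv[0],uv[1],1.]); o=T[:3,3]
    return o+d*(z-o[2])/d[2]
def proj(cam,p,cal=None):
    c=cal or calibration(cam); K=np.array(c['camera_matrix']);T=np.array(c['extrinsics'])
    q=K@(T[:3,:3].T@(np.array(p)-T[:3,3])); return q[:2]/q[2]
E
python3 - <<'E'
from h import *
s=get_state();print(s['t'],s['eef_pos'],s['ee_rot'],s['width'])
for c in ['scene','side','wrist']:
    save(c,c+'0.png'); print(c,np.round(calibration(c)['extrinsics'],3).tolist())
    for q in ['tube_1','bench_rack','cooling_block','rack_knob','block_knob','timer','petri_dish']:
        print(c,q,[(np.round(r['score'],2),np.round(r['uv']).tolist()) for r in spot_point(q,c)][:6])
a=[cv2.imread(f'pics/{c}0.png') for c in ['scene','side','wrist']]
E
```

```text
0.0 [0.16547631 0.65388798 0.22561447] [ 3.13991015e+00 -1.69724459e-04 -2.47928244e-01] 0.08766100749677289
scene [[0.6, -0.525, 0.603, -0.146], [-0.8, -0.385, 0.461, -0.308], [-0.01, -0.759, -0.651, 0.82], [0.0, 0.0, 0.0, 1.0]]
scene tube_1 [(np.float64(0.72), [252.0, 210.0]), (np.float64(0.58), [212.0, 204.0]), (np.float64(0.58), [223.0, 202.0])]
scene bench_rack [(np.float64(0.82), [230.0, 204.0]), (np.float64(0.52), [235.0, 208.0])]
scene cooling_block [(np.float64(0.62), [298.0, 250.0])]
scene rack_knob [(np.float64(0.51), [260.0, 195.0])]
scene block_knob [(np.float64(0.63), [275.0, 218.0]), (np.float64(0.53), [171.0, 194.0])]
scene timer [(np.float64(0.85), [332.0, 224.0])]
scene petri_dish [(np.float64(0.57), [174.0, 193.0])]
side [[0.366, 0.819, -0.443, 0.923], [0.931, -0.323, 0.171, 0.076], [-0.003, -0.475, -0.88, 0.803], [0.0, 0.0, 0.0, 1.0]]
side tube_1 [(np.float64(0.75), [256.0, 196.0]), (np.float64(0.69), [293.0, 164.0]), (np.float64(0.59), [269.0, 185.0]), (np.float64(0.55), [286.0, 172.0]), (np.float64(0.3), [335.0, 143.0])]
side bench_rack [(np.float64(0.63), [276.0, 179.0]), (np.float64(0.52), [212.0, 190.0])]
side cooling_block [(np.float64(0.91), [174.0, 204.0])]
side rack_knob [(np.float64(0.6), [247.0, 194.0]), (np.float64(0.48), [280.0, 179.0])]
side block_knob []
side timer [(np.float64(0.83), [183.0, 264.0])]
side petri_dish [(np.float64(0.66), [339.0, 144.0])]
wrist [[-0.245, -0.94, -0.236, 0.229], [-0.969, 0.238, 0.06, 0.638], [-0.0, 0.243, -0.97, 0.384], [0.0, 0.0, 0.0, 1.0]]
wrist tube_1 []
wrist bench_rack []
wrist cooling_block []
wrist rack_knob []
wrist block_knob []
wrist timer []
wrist petri_dish []
```

View pics/scene0.png

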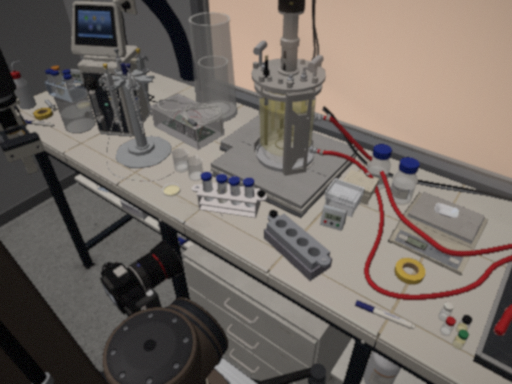

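View pics/side0.png

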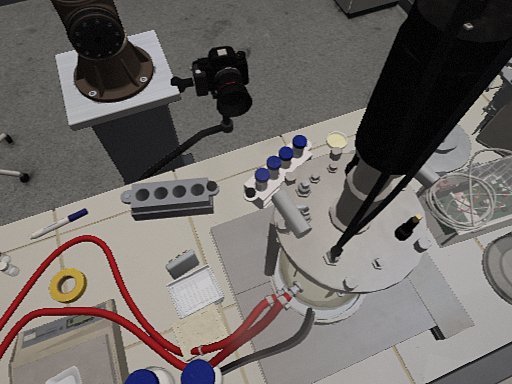

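Scene picture: blue caps at about (207,177)–(248,184), rack knob at (260,195), block from its knob (273,213) to (325,268). The side view has caps (262,175)–(299,142), rack knob (250,190) and block knob (212,187). The reactor stands right behind the rack.

```bash
cat > m.py <<'E'
from h import *
for c in ['scene','side']:
    im=cv2.imread(f'pics/{c}0.png'); hsv=cv2.cvtColor(im,cv2.COLOR_BGR2HSV)
    m=cv2.inRange(hsv,(105,110,50),(130,255,255))
    n,l,st,ce=cv2.connectedComponentsWithStats(m)
    for i in range(1,n):
        if 25<st[i,4]<600 : print(c,'blue',st[i].tolist(),np.round(ce[i],1),np.round(onplane(c,ce[i],.1055),3))
for c,pts in {'scene':{'rk':(260,193),'bk':(273,213),'reactor_l':(257,165),'petri':(172,190)},'side':{'rk':(250,189),'bk':(212,186),'be':(127,196),'petri':(337,141),'timer':(181,262)}}.items():
    for k,p in pts.items(): print(c,k,np.round(onplane(c,p,{'rk':.07,'bk':.07,'be':.06}.get(k,0.)),3))
s=cv2.resize(cv2.imread('pics/side0.png')[110:270,100:370],None,fx=2.9,fy=2.9,interpolation=cv2.INTER_CUBIC)
cv2.imwrite('pics/sidecrop.png',s)
E
python3 m.py
```

```text
scene blue [78, 10, 33, 19, 378] [94.1 18.6] [1.189 1.828 0.106]
scene blue [78, 33, 33, 6, 130] [93.8 35. ] [1.027 1.609 0.106]
scene blue [46, 69, 12, 6, 50] [51.3 71.7] [0.645 1.381 0.105]
scene blue [63, 69, 8, 10, 58] [66.4 73.9] [0.67  1.309 0.106]
scene blue [373, 144, 19, 15, 218] [381.7 151.1] [0.911 0.01  0.106]
scene blue [400, 157, 20, 16, 247] [408.7 164.8] [ 0.891 -0.083  0.106]
scene blue [201, 173, 10, 8, 63] [205.7 176.1] [0.497 0.364 0.106]
scene blue [217, 175, 10, 8, 69] [221.2 178.3] [0.516 0.321 0.106]
scene blue [229, 177, 10, 8, 71] [233.8 180.5] [0.529 0.286 0.106]
scene blue [244, 178, 10, 9, 69] [248.2 181.9] [0.548 0.249 0.106]
scene blue [178, 238, 7, 6, 27] [180.9 240.4] [0.276 0.242 0.106]
scene blue [357, 302, 16, 9, 61] [364.3 306. ] [ 0.368 -0.191  0.106]
side blue [293, 135, 14, 11, 123] [299.5 140.2] [0.493 0.366 0.106]
side blue [279, 147, 14, 12, 135] [285.7 152.2] [0.512 0.323 0.106]
side blue [267, 156, 14, 12, 140] [273.7 161.5] [0.525 0.287 0.106]
side blue [255, 168, 15, 12, 143] [261.9 173.7] [0.545 0.25  0.106]
side blue [68, 209, 19, 11, 80] [ 76.9 214. ] [ 0.494 -0.147  0.106]
side blue [125, 369, 33, 15, 365] [141.4 377.3] [ 0.842 -0.093  0.106]
scene rk [0.563 0.219 0.07 ]
scene bk [0.516 0.141 0.07 ]
scene reactor_l [0.741 0.363 0.   ]
scene petri [0.476 0.501 0.   ]
side rk [0.554 0.219 0.07 ]
side bk [0.514 0.141 0.07 ]
side be [ 0.462 -0.048  0.06 ]
side petri [0.468 0.503 0.   ]
side timer [0.635 0.019 0.   ]
```

View pics/sidecrop.png

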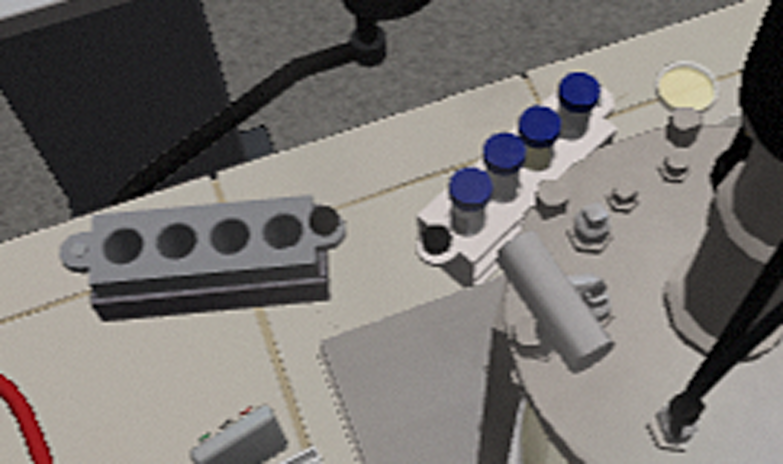

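Crop: block knob is at its rack-side end, rack knob at its block-side end. Row: rack knob (435,238), caps out to (578,92). Next I'll check how much room the reactor leaves.

```bash
cat > t.py <<'E'
from h import *
def tri(a,b):
    A=np.zeros((3,3));r=np.zeros(3)
    L=[]
    for c,uv in (('scene',a),('side',b)):
        k=calibration(c);K=np.array(k['camera_matrix']);T=np.array(k['extrinsics'])
        d=T[:3,:3]@np.linalg.solve(K,[uv[0],uv[1],1.]);d/=np.linalg.norm(d);P=np.eye(3)-np.outer(d,d);A+=P;r+=P@T[:3,3];L.append((P,T[:3,3]))
    x=np.linalg.solve(A,r);return np.round(x,3),[round(float(np.linalg.norm(P@(x-o))),3) for P,o in L]
print('lid c',tri((288,72),(350,222)));
print('column',tri((290,62),(345,210)));print('port',tri((257,47),(277,195)))
print('port far end',tri((266,62),(303,228)))
print('ringstand base',onplane('scene',(143,152),0))
print('plate corner front',onplane('scene',(217,160),0),onplane('scene',(290,205),0), 'plate side',onplane('side',(212,223),0),onplane('side',(300,190),0))
im=cv2.imread('pics/scene0.png')[20:280,110:370]
cv2.imwrite('pics/scenecrop.png',cv2.resize(im,(600,600),interpolation=cv2.INTER_CUBIC))
E
python3 t.py
```

```text
lid c (array([0.785, 0.28 , 0.335]), [0.003, 0.003])
column (array([0.777, 0.269, 0.369]), [0.004, 0.004])
port (array([0.7  , 0.247, 0.408]), [0.072, 0.072])
port far end (array([0.745, 0.263, 0.356]), [0.061, 0.061])
ringstand base [0.56403662 0.73804992 0.        ]
plate corner front [0.68277667 0.49258074 0.        ] [0.63735687 0.16153527 0.        ] plate side [0.57053945 0.11473143 0.        ] [5.66535864e-01 3.47013290e-01 1.11022302e-16]
```

View pics/scenecrop.png

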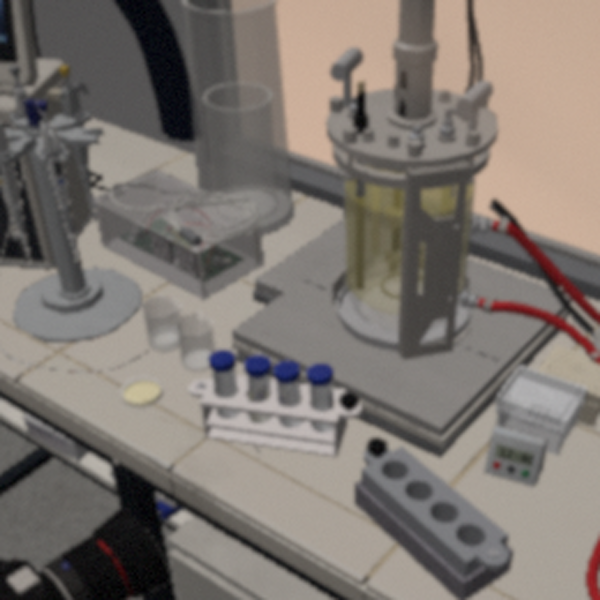

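```bash
cat >> h.py <<'E'
def plan(x,y,z,yawdeg,s=None):
    s=s or get_state(); p=np.array(s['eef_pos']); R=__import__('scipy.spatial.transform',fromlist=['Rotation']).Rotation.from_euler('xyz',s['ee_rot']).as_matrix()
    d=R.T@(np.array([x,y,z])-p)/.25
    tw=-(yawdeg-np.degrees(s['ee_rot'][2])); tw=(tw+180)%360-180
    print('plan',np.round(d,4),'twist',round(tw/180,4),'t',round(s['t'],2))
E
python3 -c "
from h import *
plan(.52,.306,.25,-50)"
```

```text
plan [ 1.7162  1.0032 -0.0938] twist 0.1989 t 1.2
```

Request:
arm_command(
  commands=[
    {"tx": 0.11, "ty": 0.06, "tz": -0.01, "twist": 0.025},
    {"tx": 0.22, "ty": 0.13, "tz": -0.02, "twist": 0.05},
    {"tx": 0.33, "ty": 0.19, "tz": -0.03, "twist": 0.075},
    {"tx": 0.44, "ty": 0.25, "tz": -0.04, "twist": 0.1},
    {"tx": 0.55, "ty": 0.31, "tz": -0.05, "twist": 0.125},
    {"tx": 0.66, "ty": 0.38, "tz": -0.06, "twist": 0.15},
    {"tx": 0.77, "ty": 0.44, "tz": -0.08, "twist": 0.175},
    {"tx": 0.86, "ty": 0.5, "tz": -0.09, "twist": 0.199},
  ],
  claw=0.68,
  grip_force=15,
)

```text
t: 1.87
eef_pos: [0.3447, 0.4792, 0.2498]
ee_rot: [-3.141, 0.0, -0.877]
force: [0.0, 0.7, 1.2]
width: 0.0597
gripper_force: 0.0
```

```bash
python3 -c "
from h import *
plan(.52,.306,.25,-50)"
```

```text
plan [ 9.809e-01 -9.610e-02 -9.000e-04] twist -0.0014 t 1.87
```

Request:
arm_command(
  commands=[
    {"tx": 0.12, "ty": -0.01},
    {"tx": 0.27, "ty": -0.03},
    {"tx": 0.42, "ty": -0.04},
    {"tx": 0.57, "ty": -0.05},
    {"tx": 0.72, "ty": -0.07},
    {"tx": 0.87, "ty": -0.08},
    {"tx": 0.98, "ty": -0.09},
    {"tx": 0.98, "ty": -0.09},
  ],
)

```text
invalid input
```

```bash
cat > caps.py <<'E'
from h import *
import sys
def caps(fn,z=.112):
    cal=calibration('wrist'); im=save('wrist',fn)
    hsv=cv2.cvtColor(im,cv2.COLOR_RGB2HSV); m=cv2.inRange(hsv,(105,110,40),(132,255,255))
    n,l,st,ce=cv2.connectedComponentsWithStats(m)
    for i in range(1,n):
        if st[i,4]>150: print('cap',st[i].tolist(),np.round(ce[i]),np.round(onplane('wrist',ce[i],z-.004,cal),4))
if __name__=='__main__':
    s=get_state();print(np.round(s['eef_pos'],4),s['ee_rot'])
    caps(sys.argv[1])
E
python3 caps.py w1.png
```

```text
[0.3447 0.4792 0.2498] [-3.14077205e+00  1.15315013e-04 -8.77100546e-01]
```

View pics/w1.png

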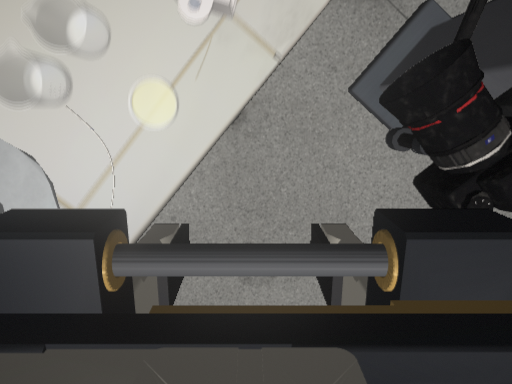

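Wrist picture: petri dish at (153,103), fingers at rows 220–300, no caps in view yet. The move was refused, probably because every key is needed.

Request:
arm_command(
  commands=[
    {"tx": 0.12, "ty": -0.01, "tz": 0, "twist": 0},
    {"tx": 0.24, "ty": -0.02, "tz": 0, "twist": 0},
    {"tx": 0.36, "ty": -0.03, "tz": 0, "twist": 0},
    {"tx": 0.48, "ty": -0.05, "tz": 0, "twist": 0},
    {"tx": 0.58, "ty": -0.06, "tz": 0, "twist": 0},
    {"tx": 0.6, "ty": -0.06, "tz": 0, "twist": 0},
    {"tx": 0.6, "ty": -0.06, "tz": 0, "twist": 0},
    {"tx": 0.6, "ty": -0.06, "tz": 0, "twist": 0},
  ],
)

```text
t: 2.58
eef_pos: [0.4512, 0.3752, 0.2491]
ee_rot: [-3.141, 0.0, -0.874]
force: [-0.4, 0.4, -0.5]
width: 0.0597
gripper_force: 0.0
```

```bash
python3 caps.py w2.png
```

```text
[0.4512 0.3752 0.2491] [-3.14149475e+00  2.10099044e-04 -8.73831356e-01]
cap [238, 22, 28, 39, 605] [254.  44.] [0.523  0.2855 0.108 ]
cap [221, 67, 28, 38, 657] [236.  88.] [0.5122 0.3213 0.108 ]
cap [199, 121, 35, 37, 858] [217. 140.] [0.4971 0.3656 0.108 ]
```

View pics/w2.png

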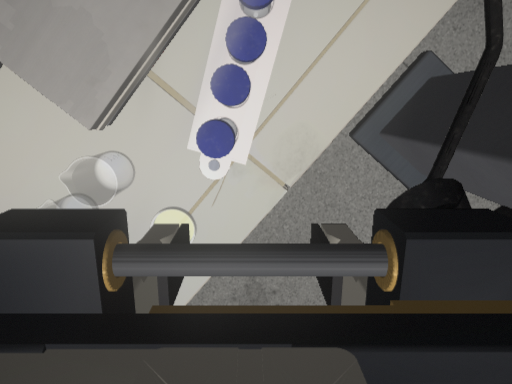

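Wrist picture: three caps at (246,40), (231,85) and (216,138), and the plug ear at (215,165), so the petri side is the far end from the knob.

Request:
arm_command(
  commands=[
    {"tx": 0.08, "ty": -0.01, "tz": 0, "twist": 0},
    {"tx": 0.18, "ty": -0.02, "tz": 0, "twist": 0},
    {"tx": 0.28, "ty": -0.03, "tz": 0, "twist": 0},
    {"tx": 0.36, "ty": -0.03, "tz": 0, "twist": 0},
    {"tx": 0.36, "ty": -0.03, "tz": 0, "twist": 0},
    {"tx": 0.36, "ty": -0.03, "tz": 0, "twist": 0},
    {"tx": 0.36, "ty": -0.03, "tz": 0, "twist": 0},
    {"tx": 0.36, "ty": -0.03, "tz": 0, "twist": 0},
  ],
)

```text
t: 3.3
eef_pos: [0.5141, 0.312, 0.2491]
ee_rot: [-3.141, 0.0, -0.872]
force: [0.6, -0.1, 0.2]
width: 0.0596
gripper_force: 0.0
```

```bash
sed -i 's/(105,110,40),(132,255,255)/(100,90,20),(140,255,255)/' caps.py; python3 caps.py w3.png; python3 - <<'E'
from h import *
cal=calibration('wrist')
for q,z in [('tube_1',.004),('rack_knob',.06),('block_knob',.06),('cooling_block',0)]:
    for r in spot_point(q,'wrist')[:5]: print(q,round(r['score'],2),np.round(r['uv']),np.round(onplane('wrist',r['uv'],z,cal),4))
E
```

```text
[0.5141 0.312  0.2491] [-3.14148204e+00  1.42154532e-04 -8.71584624e-01]
cap [246, 81, 39, 39, 1177] [265. 100.] [0.5502 0.2504 0.108 ]
cap [237, 130, 37, 37, 1067] [255. 148.] [0.5303 0.2866 0.108 ]
cap [223, 171, 36, 35, 985] [240. 188.] [0.5175 0.3225 0.108 ]
cap [209, 219, 35, 25, 736] [225. 232.] [0.5008 0.3639 0.108 ]
tube_1 0.95 [248. 134.] [0.5382 0.2883 0.004 ]
tube_1 0.91 [243. 167.] [0.5175 0.3217 0.004 ]
tube_1 0.81 [263.  98.] [0.5513 0.246  0.004 ]
tube_1 0.74 [232. 200.] [0.5018 0.3617 0.004 ]
rack_knob 0.63 [275.  63.] [0.564  0.2157 0.06  ]
block_knob 0.97 [368.  34.] [0.514  0.1408 0.06  ]
```

View pics/w3.png

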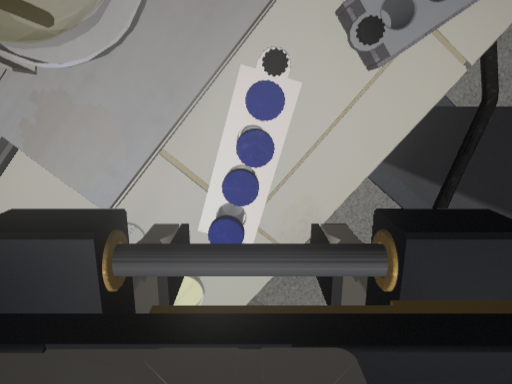

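Wrist picture: four whole caps, T1 at (265,100), rack knob (275,62), block knob (370,30). Measured spots agree with the overview cameras within 3 mm. Next I move over T1.

```bash
python3 -c "
from h import *
plan(.5495,.2505,.085,-50)"
```

```text
plan [0.277  0.0496 0.6566] twist 0.0002 t 3.55
```

Request:
arm_command(
  commands=[
    {"tx": 0.08, "ty": 0.02, "tz": 0, "twist": 0},
    {"tx": 0.18, "ty": 0.03, "tz": 0, "twist": 0},
    {"tx": 0.277, "ty": 0.05, "tz": 0.06, "twist": 0},
    {"tx": 0.277, "ty": 0.05, "tz": 0.18, "twist": 0},
    {"tx": 0.277, "ty": 0.05, "tz": 0.32, "twist": 0},
    {"tx": 0.277, "ty": 0.05, "tz": 0.44, "twist": 0},
    {"tx": 0.277, "ty": 0.05, "tz": 0.5, "twist": 0},
    {"tx": 0.277, "ty": 0.05, "tz": 0.5, "twist": 0},
  ],
)

```text
t: 4.22
eef_pos: [0.5476, 0.2484, 0.12]
ee_rot: [3.135, 0.001, -0.874]
force: [-0.3, -0.4, 0.5]
width: 0.0596
gripper_force: 0.0
```

```bash
python3 -c "
from h import *
plan(.5495,.2505,.085,-50)
im=save('side','s1.png');a=im[90:250,170:330,::-1];save('wrist','w4.png');b=cv2.imread('pics/w4.png')
cv2.imwrite('pics/c1.png',np.hstack([cv2.resize(a,(400,400)),cv2.resize(b,(400,400))]))"
```

```text
plan [-0.0013 -0.0122  0.1399] twist -0.0003 t 4.22
```

View pics/c1.png

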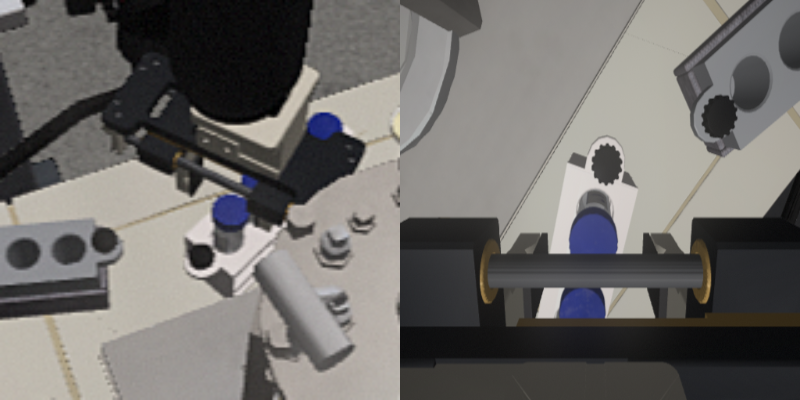

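Combined picture: T1's cap at (593,232) sits midway between the fingers. I want to check its place along tool x.

```bash
python3 -c "
from h import *
s=get_state();print(s['eef_pos'],proj('wrist',s['eef_pos']),proj('wrist',[.5495,.2505,.112]),proj('wrist',[.5279,.2866,.112]))"
```

```text
[0.54988476 0.25003496 0.12428085] [251.00119318 242.49966971] [250.90092066 234.61153965] [238.94823343 304.29302092]
```

Request:
arm_command(
  commands=[
    {"tx": 0, "ty": 0, "tz": 0.05, "twist": 0},
    {"tx": 0, "ty": 0, "tz": 0.1, "twist": 0},
    {"tx": 0, "ty": 0, "tz": 0.14, "twist": 0},
    {"tx": 0, "ty": 0, "tz": 0.155, "twist": 0},
    {"tx": 0, "ty": 0, "tz": 0.155, "twist": 0},
    {"tx": 0, "ty": 0, "tz": 0.155, "twist": 0},
    {"tx": 0, "ty": 0, "tz": 0.155, "twist": 0},
    {"tx": 0, "ty": 0, "tz": 0.155, "twist": 0},
  ],
)

```text
t: 4.98
eef_pos: [0.5501, 0.2502, 0.0862]
ee_rot: [-3.14, -0.0, -0.873]
force: [-0.5, 0.4, -0.3]
width: 0.0593
gripper_force: 0.0
```

Request:
arm_command(
  commands=[
    {"tx": 0, "ty": 0, "tz": 0, "twist": 0},
    {"tx": 0, "ty": 0, "tz": 0, "twist": 0},
    {"tx": 0, "ty": 0, "tz": 0, "twist": 0},
    {"tx": 0, "ty": 0, "tz": 0, "twist": 0},
    {"tx": 0, "ty": 0, "tz": 0, "twist": 0},
    {"tx": 0, "ty": 0, "tz": 0, "twist": 0},
    {"tx": 0, "ty": 0, "tz": 0, "twist": 0},
    {"tx": 0, "ty": 0, "tz": 0, "twist": 0},
  ],
  claw=0.2,
  grip_force=15,
)

```text
t: 5.65
eef_pos: [0.5497, 0.2499, 0.0853]
ee_rot: [3.142, -0.0, -0.873]
force: [-0.9, 0.2, 0.8]
width: 0.0334
gripper_force: 15.0
```

Request:
arm_command(
  commands=[
    {"tx": 0, "ty": 0, "tz": -0.03, "twist": 0},
    {"tx": 0, "ty": 0, "tz": -0.1, "twist": 0},
    {"tx": 0, "ty": 0, "tz": -0.19, "twist": 0},
    {"tx": 0, "ty": 0, "tz": -0.29, "twist": 0},
    {"tx": 0, "ty": 0, "tz": -0.39, "twist": 0},
    {"tx": 0, "ty": 0, "tz": -0.48, "twist": 0},
    {"tx": 0, "ty": 0, "tz": -0.53, "twist": 0},
    {"tx": 0, "ty": 0, "tz": -0.54, "twist": 0},
  ],
)

```text
t: 6.32
eef_pos: [0.5509, 0.2506, 0.2241]
ee_rot: [-3.136, -0.001, -0.873]
force: [-0.1, 0.9, -0.4]
width: 0.0331
gripper_force: 15.0
```

```bash
python3 -c "
from h import *
s=get_state();print(s['width'],s['gripper_force'])
plan(.525,.175,.22,-90)"
```

```text
0.03306607260370871 15.000014305114746
plan [0.165  0.2739 0.0151] twist 0.2222 t 6.32
```

Moving to just short of the block, to look at the holes with the wrist camera.

Request:
arm_command(
  commands=[
    {"tx": 0.02, "ty": 0.03, "tz": 0, "twist": 0.02},
    {"tx": 0.05, "ty": 0.08, "tz": 0, "twist": 0.055},
    {"tx": 0.08, "ty": 0.14, "tz": 0, "twist": 0.09},
    {"tx": 0.11, "ty": 0.19, "tz": 0, "twist": 0.125},
    {"tx": 0.14, "ty": 0.23, "tz": 0, "twist": 0.16},
    {"tx": 0.16, "ty": 0.27, "tz": 0, "twist": 0.19},
    {"tx": 0.165, "ty": 0.274, "tz": 0, "twist": 0.215},
    {"tx": 0.165, "ty": 0.274, "tz": 0, "twist": 0.222},
  ],
)

```text
t: 6.98
eef_pos: [0.5231, 0.1734, 0.22]
ee_rot: [3.141, -0.0, -1.575]
force: [-1.0, -0.2, -0.1]
width: 0.033
gripper_force: 15.0
```

```bash
python3 - <<'E'
from h import *
cal=calibration('wrist'); s=get_state();print(s['eef_pos'],s['ee_rot'])
save('wrist','w5.png')
for q,z in [('block_knob',.06),('cooling_block',0)]:
    for r in spot_point(q,'wrist')[:3]: print(q,round(r['score'],2),np.round(r['uv']),np.round(onplane('wrist',r['uv'],z,cal),4))
c=np.array([.4885,.0465]);d=np.array([.265,.964])
for k in (.063,.021,-.021,-.063):
    p=c+d*k; print(np.round(p,4),np.round(proj('wrist',[*p,.06],cal)))
np.save('cal5.npy',cal,allow_pickle=True)
E
```

```text
[0.523141   0.17341246 0.21995751] [ 3.14082978e+00 -2.81758488e-04 -1.57499348e+00]
block_knob 0.89 [257. 142.] [0.517  0.1406 0.06  ]
cooling_block 0.84 [286.  44.] [0.486  0.0466 0.    ]
[0.5052 0.1072] [270. 105.]
[0.4941 0.0667] [283.  57.]
[0.4829 0.0263] [297.   6.]
[ 0.4718 -0.0142] [312. -49.]
```

View pics/w5.png

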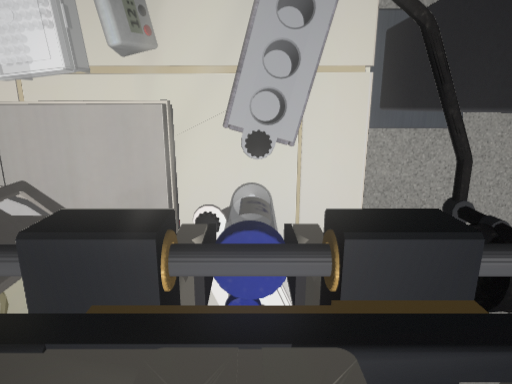

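Wrist picture: tube hanging upright at (250,260), holes near (267,105), (281,62) and (295,12), block knob (257,143). I want a tighter check on the hole rims.

```bash
cat > ov.py <<'E'
from h import *
cal=np.load('cal5.npy',allow_pickle=True).item()
im=cv2.imread('pics/w5.png')[0:170,190:360]; F=3.5; im=cv2.resize(im,None,fx=F,fy=F,interpolation=cv2.INTER_CUBIC)
c=np.array([.4885,.0465]);d=np.array([.265,.964])
a=np.linspace(0,2*np.pi,80)
def draw(cx,cy,r,z,col):
    q=np.array([proj('wrist',[cx+r*np.cos(t),cy+r*np.sin(t),z],cal) for t in a]); q=(q-[190,0]+.5)*F
    cv2.polylines(im,[q.astype(np.int32)],True,col,1)
for k in (.063,.021,-.021): p=c+d*k; draw(*p,.0155,.06,(0,0,255))
p=c+d*.097; draw(*p,.011,.076,(0,255,0))
cv2.imwrite('pics/ov5.png',im)
E
python3 ov.py
```

```text
(no output)
```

View pics/ov5.png

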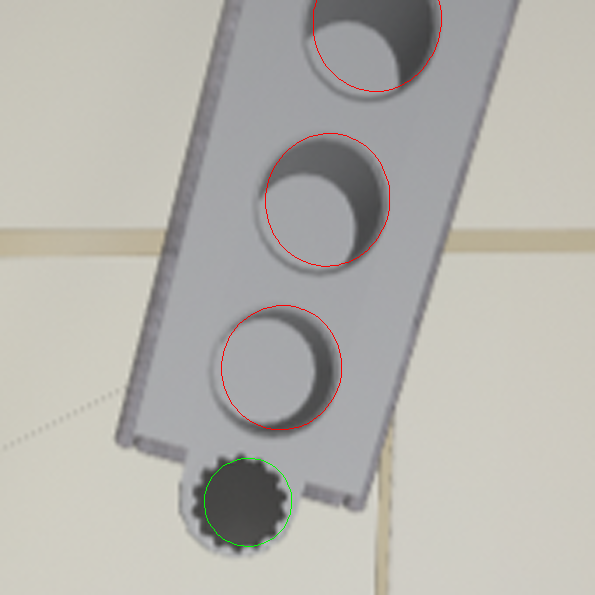

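Overlay: actual rims lie about 1.7 mm left of and 1.1 mm below the predicted ones, which in world axes is +x and +y. Before inserting, I check the held cap against the tool axis.

```bash
python3 - <<'E'
from h import *
cal=np.load('cal5.npy',allow_pickle=True).item()
im=cv2.imread('pics/w5.png');m=cv2.inRange(cv2.cvtColor(im,cv2.COLOR_BGR2HSV),(100,90,20),(140,255,255))
r=[ (y,np.flatnonzero(m[y])[[0,-1]]) for y in (228,232,236,240)]
print([(y,e.tolist(),e.mean()) for y,e in r])
print(proj('wrist',[.5231,.1734,.22+.019+.007],cal),proj('wrist',[.5231,.1734,.22],cal))
plan(.5068,.1082,.22,-90)
E
```

```text
[(228, [256, 261], np.float64(258.5)), (232, [233, 276], np.float64(254.5)), (236, [225, 280], np.float64(252.5)), (240, [222, 282], np.float64(252.0))]
[251.49004757 265.28574602] [251.19781122 241.53187732]
plan [2.646e-01 6.820e-02 1.000e-04] twist 0.0009 t 7.13
```

Request:
arm_command(
  commands=[
    {"tx": 0.03, "ty": 0.01, "tz": 0, "twist": 0},
    {"tx": 0.09, "ty": 0.02, "tz": 0, "twist": 0},
    {"tx": 0.15, "ty": 0.04, "tz": 0, "twist": 0},
    {"tx": 0.21, "ty": 0.06, "tz": 0, "twist": 0},
    {"tx": 0.25, "ty": 0.068, "tz": 0, "twist": 0},
    {"tx": 0.262, "ty": 0.068, "tz": 0, "twist": 0},
    {"tx": 0.262, "ty": 0.068, "tz": 0.06, "twist": 0},
    {"tx": 0.262, "ty": 0.068, "tz": 0.1, "twist": 0},
  ],
)

```text
t: 7.8
eef_pos: [0.5069, 0.1083, 0.1952]
ee_rot: [-3.141, 0.001, -1.571]
force: [-0.1, -0.1, -1.4]
width: 0.0331
gripper_force: 15.0
```

```bash
python3 - <<'E'
from h import *
a=save('side','s2.png')[150:230,120:230,::-1]; b=save('scene','sc2.png')[160:290,240:350,::-1]
plan(.5068,.1088,.086,-90)
cv2.imwrite('pics/c2.png',np.hstack([cv2.resize(a,(440,400),interpolation=cv2.INTER_CUBIC),cv2.resize(b,(340,400),interpolation=cv2.INTER_CUBIC)]))
E
```

```text
plan [-0.0034 -0.0057  0.4302] twist -0.0001 t 7.9
```

View pics/c2.png

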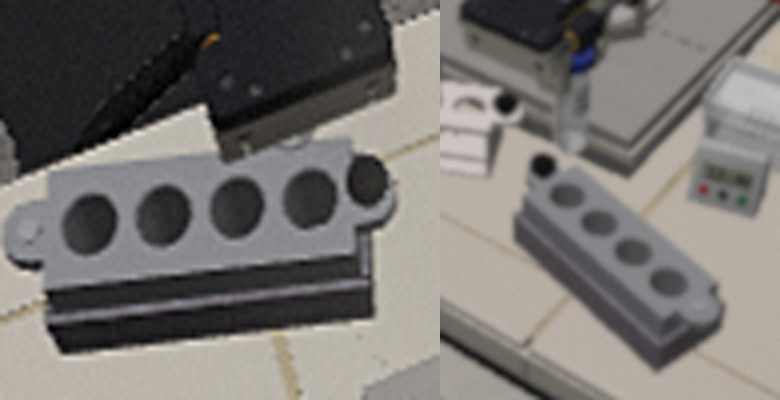

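Side/scene picture: tube upright above the knob-end hole, tip at (572,150) over hole (567,195), other holes empty. Lowering in stages.

Request:
arm_command(
  commands=[
    {"tx": 0, "ty": 0, "tz": 0.03, "twist": 0},
    {"tx": 0, "ty": 0, "tz": 0.08, "twist": 0},
    {"tx": 0, "ty": 0, "tz": 0.13, "twist": 0},
    {"tx": 0, "ty": 0, "tz": 0.18, "twist": 0},
    {"tx": 0, "ty": 0, "tz": 0.22, "twist": 0},
    {"tx": 0, "ty": 0, "tz": 0.26, "twist": 0},
    {"tx": 0, "ty": 0, "tz": 0.3, "twist": 0},
    {"tx": 0, "ty": 0, "tz": 0.31, "twist": 0},
  ],
)

```text
t: 8.57
eef_pos: [0.5061, 0.1085, 0.1161]
ee_rot: [3.14, -0.001, -1.57]
force: [-0.6, -0.3, -0.2]
width: 0.0327
gripper_force: 15.0
```

Request:
arm_command(
  commands=[
    {"tx": 0, "ty": 0, "tz": 0.015, "twist": 0},
    {"tx": 0, "ty": 0, "tz": 0.03, "twist": 0},
    {"tx": 0, "ty": 0, "tz": 0.045, "twist": 0},
    {"tx": 0, "ty": 0, "tz": 0.06, "twist": 0},
    {"tx": 0, "ty": 0, "tz": 0.075, "twist": 0},
    {"tx": 0, "ty": 0, "tz": 0.09, "twist": 0},
    {"tx": 0, "ty": 0, "tz": 0.105, "twist": 0},
    {"tx": 0, "ty": 0, "tz": 0.11, "twist": 0},
  ],
)

```text
t: 9.23
eef_pos: [0.5065, 0.1086, 0.0897]
ee_rot: [3.141, -0.0, -1.571]
force: [1.0, 0.5, 0.1]
width: 0.033
gripper_force: 15.0
```

Request:
arm_command(
  commands=[
    {"tx": 0, "ty": 0, "tz": 0.004, "twist": 0},
    {"tx": 0, "ty": 0, "tz": 0.008, "twist": 0},
    {"tx": 0, "ty": 0, "tz": 0.012, "twist": 0},
    {"tx": 0, "ty": 0, "tz": 0.015, "twist": 0},
    {"tx": 0, "ty": 0, "tz": 0.017, "twist": 0},
    {"tx": 0, "ty": 0, "tz": 0.017, "twist": 0},
    {"tx": 0, "ty": 0, "tz": 0.017, "twist": 0},
    {"tx": 0, "ty": 0, "tz": 0.017, "twist": 0},
  ],
)

```text
t: 9.9
eef_pos: [0.5068, 0.1088, 0.0862]
ee_rot: [-3.141, 0.0, -1.57]
force: [0.1, -0.7, -0.8]
width: 0.033
gripper_force: 15.0
```

Request:
arm_command(
  commands=[
    {"tx": 0, "ty": 0, "tz": 0, "twist": 0},
    {"tx": 0, "ty": 0, "tz": 0, "twist": 0},
    {"tx": 0, "ty": 0, "tz": 0, "twist": 0},
    {"tx": 0, "ty": 0, "tz": 0, "twist": 0},
    {"tx": 0, "ty": 0, "tz": 0, "twist": 0},
    {"tx": 0, "ty": 0, "tz": -0.05, "twist": 0},
    {"tx": 0, "ty": 0, "tz": -0.15, "twist": 0},
    {"tx": 0, "ty": 0, "tz": -0.26, "twist": 0},
  ],
  claw=0.62,
)

```text
t: 10.57
eef_pos: [0.5058, 0.1082, 0.1507]
ee_rot: [3.139, -0.002, -1.571]
force: [0.4, 0.1, 0.2]
width: 0.0544
gripper_force: 0.0
```

```bash
python3 - <<'E'
from h import *
plan(.535,.295,.20,-50)
a=save('side','s3.png')[130:230,120:320,::-1]
cv2.imwrite('pics/c3.png',cv2.resize(a,(800,400),interpolation=cv2.INTER_CUBIC))
E
```

```text
plan [-0.7467 -0.1165 -0.199 ] twist -0.2221 t 10.57
```

View pics/c3.png

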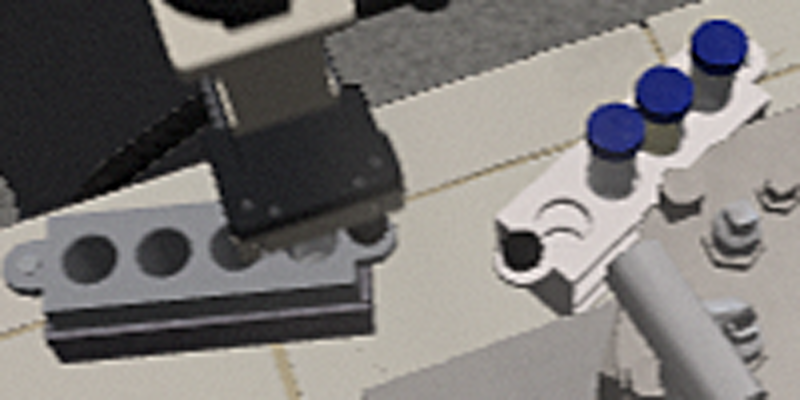

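Tube 1 stands in the knob-end hole, and the rack's knob-end hole is empty. The rest goes by numbers, with pictures kept for the end.

```bash
python3 - <<'E'
from h import *
plan(.530,.2865,.16,-50)
E
```

```text
plan [-0.7078 -0.0846 -0.0099] twist -0.2217 t 10.62
```

Request:
arm_command(
  commands=[
    {"tx": -0.06, "ty": -0.01, "tz": -0.02, "twist": -0.02},
    {"tx": -0.17, "ty": -0.02, "tz": -0.04, "twist": -0.055},
    {"tx": -0.29, "ty": -0.03, "tz": -0.04, "twist": -0.09},
    {"tx": -0.41, "ty": -0.05, "tz": -0.04, "twist": -0.125},
    {"tx": -0.53, "ty": -0.06, "tz": -0.04, "twist": -0.16},
    {"tx": -0.64, "ty": -0.08, "tz": -0.04, "twist": -0.19},
    {"tx": -0.7, "ty": -0.085, "tz": -0.02, "twist": -0.215},
    {"tx": -0.708, "ty": -0.085, "tz": 0, "twist": -0.222},
  ],
)

```text
t: 11.28
eef_pos: [0.5285, 0.2887, 0.1507]
ee_rot: [-3.14, -0.0, -0.866]
force: [0.4, 0.2, 0.2]
width: 0.0545
gripper_force: 0.0
```

```bash
cat > chk.py <<'E'
from h import *
import sys
# compare cap edges in the wrist view with where a cap under the given point would be
x,y=float(sys.argv[1]),float(sys.argv[2])
cal=calibration('wrist');im=save('wrist','chk.png');m=cv2.inRange(cv2.cvtColor(im,cv2.COLOR_RGB2HSV),(100,90,20),(140,255,255))
n,l,st,ce=cv2.connectedComponentsWithStats(m)
print([st[i].tolist() for i in range(1,n) if st[i,4]>100])
q=np.array([proj('wrist',[x+.017*np.cos(t),y+.017*np.sin(t),.112],cal) for t in np.linspace(0,6.28,60)])
print('expected cols',q[:,0].min(),q[:,0].max(),'top row',q[:,1].min())
E
python3 chk.py .530 .2865; python3 -c "
from h import *
plan(.530,.2865,.0855,-50)"
```

```text
[[456, 0, 56, 31, 1492], [225, 187, 53, 51, 2080], [208, 276, 44, 13, 425], [195, 298, 33, 7, 141]]
expected cols 223.09812615259347 279.424260356518 top row 186.05408415962202
plan [ 0.0086 -0.0066  0.2549] twist 0.0012 t 11.33
```

Request:
arm_command(
  commands=[
    {"tx": 0.008, "ty": -0.006, "tz": 0.04, "twist": 0},
    {"tx": 0.008, "ty": -0.006, "tz": 0.1, "twist": 0},
    {"tx": 0.008, "ty": -0.006, "tz": 0.16, "twist": 0},
    {"tx": 0.008, "ty": -0.006, "tz": 0.21, "twist": 0},
    {"tx": 0.008, "ty": -0.006, "tz": 0.245, "twist": 0},
    {"tx": 0.008, "ty": -0.006, "tz": 0.255, "twist": 0},
    {"tx": 0.008, "ty": -0.006, "tz": 0.255, "twist": 0},
    {"tx": 0.008, "ty": -0.006, "tz": 0.255, "twist": 0},
  ],
)

```text
t: 12.0
eef_pos: [0.5308, 0.285, 0.0878]
ee_rot: [-3.141, -0.0, -0.874]
force: [0.7, 0.1, 0.0]
width: 0.0546
gripper_force: 0.0
```

Request:
arm_command(
  commands=[
    {"tx": 0, "ty": 0, "tz": 0, "twist": 0},
    {"tx": 0, "ty": 0, "tz": 0, "twist": 0},
    {"tx": 0, "ty": 0, "tz": 0, "twist": 0},
    {"tx": 0, "ty": 0, "tz": 0, "twist": 0},
    {"tx": 0, "ty": 0, "tz": 0, "twist": 0},
    {"tx": 0, "ty": 0, "tz": 0, "twist": 0},
    {"tx": 0, "ty": 0, "tz": 0, "twist": 0},
    {"tx": 0, "ty": 0, "tz": 0, "twist": 0},
  ],
  claw=0.2,
)

```text
t: 12.67
eef_pos: [0.5306, 0.2854, 0.0875]
ee_rot: [-3.141, -0.0, -0.873]
force: [0.6, 0.3, 1.1]
width: 0.0331
gripper_force: 15.0
```

Request:
arm_command(
  commands=[
    {"tx": 0, "ty": 0, "tz": -0.03, "twist": 0},
    {"tx": 0, "ty": 0, "tz": -0.1, "twist": 0},
    {"tx": 0, "ty": 0, "tz": -0.19, "twist": 0},
    {"tx": 0, "ty": 0, "tz": -0.29, "twist": 0},
    {"tx": 0, "ty": 0, "tz": -0.39, "twist": 0},
    {"tx": 0, "ty": 0, "tz": -0.48, "twist": 0},
    {"tx": 0, "ty": 0, "tz": -0.53, "twist": 0},
    {"tx": 0, "ty": 0, "tz": -0.54, "twist": 0},
  ],
)

```text
t: 13.33
eef_pos: [0.5313, 0.2858, 0.2259]
ee_rot: [-3.137, -0.0, -0.873]
force: [0.3, 1.1, -0.7]
width: 0.0331
gripper_force: 15.0
```

```bash
python3 -c "
from h import *
plan(.4957,.0682,.22,-90)"
```

```text
plan [0.5754 0.6687 0.0204] twist 0.2222 t 13.33
```

Request:
arm_command(
  commands=[
    {"tx": 0.03, "ty": 0.03, "tz": 0, "twist": 0.01},
    {"tx": 0.08, "ty": 0.1, "tz": 0, "twist": 0.03},
    {"tx": 0.15, "ty": 0.17, "tz": 0, "twist": 0.06},
    {"tx": 0.22, "ty": 0.26, "tz": 0, "twist": 0.09},
    {"tx": 0.29, "ty": 0.34, "tz": 0, "twist": 0.12},
    {"tx": 0.36, "ty": 0.42, "tz": 0, "twist": 0.15},
    {"tx": 0.43, "ty": 0.5, "tz": 0, "twist": 0.18},
    {"tx": 0.5, "ty": 0.58, "tz": 0, "twist": 0.21},
  ],
)

```text
t: 14.0
eef_pos: [0.4981, 0.0942, 0.221]
ee_rot: [3.139, -0.001, -1.539]
force: [0.1, -0.2, -0.1]
width: 0.0331
gripper_force: 15.0
```

```bash
python3 -c "
from h import *
plan(.4957,.0682,.19,-90)"
```

```text
plan [0.1037 0.0125 0.1242] twist 0.0102 t 14.0
```

Request:
arm_command(
  commands=[
    {"tx": 0.04, "ty": 0.01, "tz": 0, "twist": 0.005},
    {"tx": 0.08, "ty": 0.014, "tz": 0, "twist": 0.01},
    {"tx": 0.1, "ty": 0.018, "tz": 0, "twist": 0.01},
    {"tx": 0.108, "ty": 0.018, "tz": 0, "twist": 0.01},
    {"tx": 0.108, "ty": 0.018, "tz": 0, "twist": 0.01},
    {"tx": 0.108, "ty": 0.018, "tz": 0, "twist": 0.01},
    {"tx": 0.108, "ty": 0.018, "tz": 0, "twist": 0.01},
    {"tx": 0.108, "ty": 0.018, "tz": 0, "twist": 0.01},
  ],
)

```text
t: 14.67
eef_pos: [0.4962, 0.0697, 0.2222]
ee_rot: [3.141, -0.0, -1.563]
force: [-0.3, 0.1, -0.5]
width: 0.0327
gripper_force: 15.0
```

```bash
cat > held.py <<'E'
from h import *
s=get_state();cal=calibration('wrist');im=save('wrist','held.png');m=cv2.inRange(cv2.cvtColor(im,cv2.COLOR_RGB2HSV),(100,90,20),(140,255,255))
n,l,st,ce=cv2.connectedComponentsWithStats(m)
print([st[i].tolist() for i in range(1,n) if st[i,4]>100])
x,y,z=s['eef_pos'];zt=z+.112-.086
q=np.array([proj('wrist',[x+.017*np.cos(t),y+.017*np.sin(t),zt],cal) for t in np.linspace(0,6.28,60)])
print('expected cols',q[:,0].min(),q[:,0].max(),'top row',q[:,1].min(), np.round(s['eef_pos'],4))
# hole rims from the block circles
g=cv2.cvtColor(im,cv2.COLOR_RGB2GRAY)
import sys
for a in sys.argv[1:]:
    hx,hy=map(float,a.split(','));print('hole expected',np.round(proj('wrist',[hx,hy,.06],cal),1))
print([np.round(c,1).tolist() for c in (cv2.HoughCircles(cv2.GaussianBlur(g[:200],(3,3),0),cv2.HOUGH_GRADIENT,1,25,param1=80,param2=18,minRadius=14,maxRadius=24)[0] if 1 else [])][:6])
plan(float(sys.argv[1].split(',')[0]),float(sys.argv[1].split(',')[1]),.0865,-90)
E
python3 held.py .4957,.0680 .4846,.0277 .4735,-.0127
```

```text
[[220, 225, 64, 19, 828], [216, 276, 69, 22, 1129]]
expected cols 210.9110719522888 291.7024085692188 top row 227.18273292280568 [0.4962 0.0697 0.2222]
hole expected [251.  174.5]
hole expected [263.4 131.9]
hole expected [276.5  86.4]
[[263.5, 131.5, 17.200000762939453], [277.5, 85.5, 18.200000762939453], [251.5, 174.5, 16.600000381469727]]
plan [0.0065 0.0019 0.5428] twist 0.0024 t 14.72
```

Request:
arm_command(
  commands=[
    {"tx": 0.005, "ty": 0.002, "tz": 0.03, "twist": 0},
    {"tx": 0.005, "ty": 0.002, "tz": 0.09, "twist": 0},
    {"tx": 0.005, "ty": 0.002, "tz": 0.15, "twist": 0},
    {"tx": 0.005, "ty": 0.002, "tz": 0.21, "twist": 0},
    {"tx": 0.005, "ty": 0.002, "tz": 0.27, "twist": 0},
    {"tx": 0.005, "ty": 0.002, "tz": 0.32, "twist": 0},
    {"tx": 0.005, "ty": 0.002, "tz": 0.37, "twist": 0},
    {"tx": 0.005, "ty": 0.002, "tz": 0.4, "twist": 0},
  ],
)

```text
t: 15.38
eef_pos: [0.4948, 0.0676, 0.1205]
ee_rot: [3.14, -0.001, -1.564]
force: [0.0, -0.5, -1.0]
width: 0.033
gripper_force: 15.0
```

Request:
arm_command(
  commands=[
    {"tx": 0, "ty": 0, "tz": 0.02, "twist": 0},
    {"tx": 0, "ty": 0, "tz": 0.04, "twist": 0},
    {"tx": 0, "ty": 0, "tz": 0.06, "twist": 0},
    {"tx": 0, "ty": 0, "tz": 0.08, "twist": 0},
    {"tx": 0, "ty": 0, "tz": 0.1, "twist": 0},
    {"tx": 0, "ty": 0, "tz": 0.115, "twist": 0},
    {"tx": 0, "ty": 0, "tz": 0.12, "twist": 0},
    {"tx": 0, "ty": 0, "tz": 0.12, "twist": 0},
  ],
)

```text
t: 16.05
eef_pos: [0.4955, 0.0678, 0.092]
ee_rot: [3.141, -0.0, -1.564]
force: [-1.2, 0.0, -0.2]
width: 0.0332
gripper_force: 15.0
```

Now .092; the seat should come near .088. Last 4 mm, then release and rise.

Request:
arm_command(
  commands=[
    {"tx": 0, "ty": 0, "tz": 0.004, "twist": 0},
    {"tx": 0, "ty": 0, "tz": 0.008, "twist": 0},
    {"tx": 0, "ty": 0, "tz": 0.012, "twist": 0},
    {"tx": 0, "ty": 0, "tz": 0.015, "twist": 0},
    {"tx": 0, "ty": 0, "tz": 0.017, "twist": 0},
    {"tx": 0, "ty": 0, "tz": 0.017, "twist": 0},
    {"tx": 0, "ty": 0, "tz": 0.017, "twist": 0},
    {"tx": 0, "ty": 0, "tz": 0.017, "twist": 0},
  ],
)

```text
t: 16.72
eef_pos: [0.4956, 0.0678, 0.088]
ee_rot: [3.142, 0.0, -1.564]
force: [-1.6, -0.1, 0.1]
width: 0.0331
gripper_force: 15.0
```

Request:
arm_command(
  commands=[
    {"tx": 0, "ty": 0, "tz": 0, "twist": 0},
    {"tx": 0, "ty": 0, "tz": 0, "twist": 0},
    {"tx": 0, "ty": 0, "tz": 0, "twist": 0},
    {"tx": 0, "ty": 0, "tz": 0, "twist": 0},
    {"tx": 0, "ty": 0, "tz": 0, "twist": 0},
    {"tx": 0, "ty": 0, "tz": -0.05, "twist": 0},
    {"tx": 0, "ty": 0, "tz": -0.15, "twist": 0},
    {"tx": 0, "ty": 0, "tz": -0.3, "twist": 0},
  ],
  claw=0.62,
)

```text
t: 17.38
eef_pos: [0.4937, 0.0671, 0.1613]
ee_rot: [3.136, -0.002, -1.565]
force: [1.9, 0.4, 0.0]
width: 0.0544
gripper_force: 0.0
```

```bash
python3 - <<'E'
from h import *
save('scene','tmp.png')
plan(.517,.3225,.16,-50)
E
```

```text
plan [-1.0156 -0.0821  0.0441] twist -0.2196 t 17.43
```

Request:
arm_command(
  commands=[
    {"tx": -0.06, "ty": 0, "tz": 0, "twist": -0.02},
    {"tx": -0.17, "ty": -0.01, "tz": 0, "twist": -0.05},
    {"tx": -0.3, "ty": -0.02, "tz": 0, "twist": -0.08},
    {"tx": -0.43, "ty": -0.03, "tz": 0, "twist": -0.11},
    {"tx": -0.56, "ty": -0.04, "tz": 0, "twist": -0.14},
    {"tx": -0.69, "ty": -0.05, "tz": 0, "twist": -0.17},
    {"tx": -0.8, "ty": -0.06, "tz": 0, "twist": -0.2},
    {"tx": -0.86, "ty": -0.07, "tz": 0, "twist": -0.22},
  ],
)

```text
t: 18.1
eef_pos: [0.512, 0.2861, 0.163]
ee_rot: [-3.14, -0.0, -0.866]
force: [-0.8, 0.2, 0.5]
width: 0.0545
gripper_force: 0.0
```

```bash
python3 - <<'E'
from h import *
save('scene','tmp.png');plan(.517,.3225,.15,-50)
E
```

```text
plan [-0.0952 -0.1048  0.0513] twist 0.0033 t 18.15
```

Request:
arm_command(
  commands=[
    {"tx": -0.02, "ty": -0.02, "tz": 0, "twist": 0},
    {"tx": -0.05, "ty": -0.06, "tz": 0.02, "twist": 0},
    {"tx": -0.08, "ty": -0.09, "tz": 0.04, "twist": 0},
    {"tx": -0.095, "ty": -0.105, "tz": 0.05, "twist": 0},
    {"tx": -0.095, "ty": -0.105, "tz": 0.05, "twist": 0},
    {"tx": -0.095, "ty": -0.105, "tz": 0.05, "twist": 0},
    {"tx": -0.095, "ty": -0.105, "tz": 0.05, "twist": 0},
    {"tx": -0.095, "ty": -0.105, "tz": 0.05, "twist": 0},
  ],
)

```text
t: 18.82
eef_pos: [0.5166, 0.3176, 0.1508]
ee_rot: [-3.141, -0.0, -0.873]
force: [-1.1, 1.6, 0.6]
width: 0.0546
gripper_force: 0.0
```

```bash
python3 chk.py .517 .3225; python3 -c "
from h import *
plan(.517,.3225,.087,-50)"
```

```text
[[219, 196, 53, 48, 2053], [199, 276, 51, 30, 1379]]
expected cols 217.14980292573262 273.05745053213496 top row 196.0970651769498
plan [-0.0139 -0.0135  0.2555] twist -0.0003 t 18.87
```

Request:
arm_command(
  commands=[
    {"tx": -0.014, "ty": -0.013, "tz": 0.02, "twist": 0},
    {"tx": -0.014, "ty": -0.013, "tz": 0.08, "twist": 0},
    {"tx": -0.014, "ty": -0.013, "tz": 0.15, "twist": 0},
    {"tx": -0.014, "ty": -0.013, "tz": 0.21, "twist": 0},
    {"tx": -0.014, "ty": -0.013, "tz": 0.245, "twist": 0},
    {"tx": -0.014, "ty": -0.013, "tz": 0.255, "twist": 0},
    {"tx": -0.014, "ty": -0.013, "tz": 0.255, "twist": 0},
    {"tx": -0.014, "ty": -0.013, "tz": 0.255, "twist": 0},
  ],
)

```text
t: 19.53
eef_pos: [0.5172, 0.3231, 0.0874]
ee_rot: [-3.141, -0.0, -0.873]
force: [0.8, -0.1, 0.3]
width: 0.0544
gripper_force: 0.0
```

Request:
arm_command(
  commands=[
    {"tx": 0, "ty": 0, "tz": 0, "twist": 0},
    {"tx": 0, "ty": 0, "tz": 0, "twist": 0},
    {"tx": 0, "ty": 0, "tz": 0, "twist": 0},
    {"tx": 0, "ty": 0, "tz": 0, "twist": 0},
    {"tx": 0, "ty": 0, "tz": 0, "twist": 0},
    {"tx": 0, "ty": 0, "tz": 0, "twist": 0},
    {"tx": 0, "ty": 0, "tz": 0, "twist": 0},
    {"tx": 0, "ty": 0, "tz": 0, "twist": 0},
  ],
  claw=0.2,
)

```text
t: 20.2
eef_pos: [0.517, 0.323, 0.087]
ee_rot: [-3.141, -0.0, -0.873]
force: [0.2, 0.5, 0.3]
width: 0.033
gripper_force: 15.0
```

Request:
arm_command(
  commands=[
    {"tx": 0, "ty": 0, "tz": -0.03, "twist": 0},
    {"tx": 0, "ty": 0, "tz": -0.1, "twist": 0},
    {"tx": 0, "ty": 0, "tz": -0.19, "twist": 0},
    {"tx": 0, "ty": 0, "tz": -0.29, "twist": 0},
    {"tx": 0, "ty": 0, "tz": -0.39, "twist": 0},
    {"tx": 0, "ty": 0, "tz": -0.48, "twist": 0},
    {"tx": 0, "ty": 0, "tz": -0.53, "twist": 0},
    {"tx": 0, "ty": 0, "tz": -0.54, "twist": 0},
  ],
)

```text
t: 20.87
eef_pos: [0.5177, 0.3235, 0.2254]
ee_rot: [-3.137, 0.0, -0.873]
force: [0.5, 0.0, -0.4]
width: 0.033
gripper_force: 15.0
```

```bash
python3 -c "
from h import *
plan(.4846,.0279,.22,-90)"
```

```text
plan [0.8207 0.8616 0.0173] twist 0.2222 t 20.87
```

Request:
arm_command(
  commands=[
    {"tx": 0.03, "ty": 0.03, "tz": 0, "twist": 0.01},
    {"tx": 0.09, "ty": 0.1, "tz": 0, "twist": 0.03},
    {"tx": 0.17, "ty": 0.18, "tz": 0, "twist": 0.06},
    {"tx": 0.25, "ty": 0.27, "tz": 0, "twist": 0.09},
    {"tx": 0.33, "ty": 0.35, "tz": 0, "twist": 0.12},
    {"tx": 0.41, "ty": 0.43, "tz": 0, "twist": 0.15},
    {"tx": 0.49, "ty": 0.52, "tz": 0, "twist": 0.18},
    {"tx": 0.55, "ty": 0.58, "tz": 0, "twist": 0.21},
  ],
)

```text
t: 21.53
eef_pos: [0.4921, 0.1214, 0.2205]
ee_rot: [3.139, -0.001, -1.539]
force: [1.0, -0.0, -0.8]
width: 0.033
gripper_force: 15.0
```

```bash
python3 -c "
from h import *
save('scene','tmp.png');plan(.4846,.0279,.22,-90)"
```

```text
plan [0.3644 0.0363 0.0032] twist 0.0075 t 21.58
```

Request:
arm_command(
  commands=[
    {"tx": 0.06, "ty": 0.01, "tz": 0, "twist": 0.004},
    {"tx": 0.14, "ty": 0.015, "tz": 0, "twist": 0.008},
    {"tx": 0.22, "ty": 0.02, "tz": 0, "twist": 0.008},
    {"tx": 0.3, "ty": 0.03, "tz": 0, "twist": 0.008},
    {"tx": 0.35, "ty": 0.036, "tz": 0, "twist": 0.008},
    {"tx": 0.364, "ty": 0.036, "tz": 0, "twist": 0.008},
    {"tx": 0.364, "ty": 0.036, "tz": 0, "twist": 0.008},
    {"tx": 0.364, "ty": 0.036, "tz": 0, "twist": 0.008},
  ],
)

```text
t: 22.25
eef_pos: [0.4885, 0.0331, 0.2216]
ee_rot: [3.141, -0.0, -1.558]
force: [-0.3, 0.4, -0.2]
width: 0.033
gripper_force: 15.0
```

```bash
python3 held.py .4846,.0279 .4735,-.0127
```

```text
[[217, 222, 68, 22, 1066], [211, 276, 72, 20, 1109]]
expected cols 210.99449226474042 291.78224927791786 top row 227.22808136042036 [0.4885 0.0331 0.2216]
hole expected [254.6 171.1]
hole expected [267.3 127.9]
[[264.5, 123.5, 14.5], [254.5, 170.5, 16.100000381469727]]
plan [0.0216 0.0161 0.5405] twist 0.0041 t 22.3
```

Request:
arm_command(
  commands=[
    {"tx": 0.01, "ty": 0.008, "tz": 0.0, "twist": 0.002},
    {"tx": 0.017, "ty": 0.016, "tz": 0.02, "twist": 0.004},
    {"tx": 0.017, "ty": 0.016, "tz": 0.08, "twist": 0.004},
    {"tx": 0.017, "ty": 0.016, "tz": 0.14, "twist": 0.004},
    {"tx": 0.017, "ty": 0.016, "tz": 0.2, "twist": 0.004},
    {"tx": 0.017, "ty": 0.016, "tz": 0.25, "twist": 0.004},
    {"tx": 0.017, "ty": 0.016, "tz": 0.29, "twist": 0.004},
    {"tx": 0.017, "ty": 0.016, "tz": 0.3, "twist": 0.004},
  ],
)

```text
t: 22.97
eef_pos: [0.4834, 0.0286, 0.1449]
ee_rot: [3.139, -0.001, -1.57]
force: [0.3, 0.3, -0.1]
width: 0.0327
gripper_force: 15.0
```

```bash
python3 -c "
from h import *
save('scene','tmp.png');print(get_state()['eef_pos']);plan(.4846,.0287,.087,-90)"
```

```text
[0.48378032 0.0286476  0.14548605]
plan [-0.0004 -0.0038  0.2339] twist 0.0002 t 23.02
```

Request:
arm_command(
  commands=[
    {"tx": 0, "ty": -0.002, "tz": 0.03, "twist": 0},
    {"tx": 0, "ty": -0.002, "tz": 0.06, "twist": 0},
    {"tx": 0, "ty": -0.002, "tz": 0.09, "twist": 0},
    {"tx": 0, "ty": -0.002, "tz": 0.12, "twist": 0},
    {"tx": 0, "ty": -0.002, "tz": 0.15, "twist": 0},
    {"tx": 0, "ty": -0.002, "tz": 0.18, "twist": 0},
    {"tx": 0, "ty": -0.002, "tz": 0.205, "twist": 0},
    {"tx": 0, "ty": -0.002, "tz": 0.21, "twist": 0},
  ],
)

```text
t: 23.68
eef_pos: [0.4844, 0.0284, 0.0929]
ee_rot: [3.14, -0.001, -1.571]
force: [-0.4, 0.1, 0.0]
width: 0.0328
gripper_force: 15.0
```

```bash
python3 -c "
from h import *
save('scene','tmp.png');s=get_state();print(s['eef_pos'],s['force'])"
```

```text
[0.48452708 0.02848479 0.093304  ] [-0.31478869 -0.03546994 -1.14399447]
```

Request:
arm_command(
  commands=[
    {"tx": 0, "ty": 0, "tz": 0.006, "twist": 0},
    {"tx": 0, "ty": 0, "tz": 0.011, "twist": 0},
    {"tx": 0, "ty": 0, "tz": 0.016, "twist": 0},
    {"tx": 0, "ty": 0, "tz": 0.02, "twist": 0},
    {"tx": 0, "ty": 0, "tz": 0.023, "twist": 0},
    {"tx": 0, "ty": 0, "tz": 0.023, "twist": 0},
    {"tx": 0, "ty": 0, "tz": 0.023, "twist": 0},
    {"tx": 0, "ty": 0, "tz": 0.023, "twist": 0},
  ],
)

```text
t: 24.4
eef_pos: [0.485, 0.0287, 0.0885]
ee_rot: [3.141, 0.0, -1.57]
force: [-1.2, -1.3, -0.6]
width: 0.0329
gripper_force: 15.0
```

Request:
arm_command(
  commands=[
    {"tx": 0, "ty": 0, "tz": 0, "twist": 0},
    {"tx": 0, "ty": 0, "tz": 0, "twist": 0},
    {"tx": 0, "ty": 0, "tz": 0, "twist": 0},
    {"tx": 0, "ty": 0, "tz": 0, "twist": 0},
    {"tx": 0, "ty": 0, "tz": 0, "twist": 0},
    {"tx": 0, "ty": 0, "tz": -0.05, "twist": 0},
    {"tx": 0, "ty": 0, "tz": -0.15, "twist": 0},
    {"tx": 0, "ty": 0, "tz": -0.3, "twist": 0},
  ],
  claw=0.62,
)

```text
t: 25.07
eef_pos: [0.4831, 0.028, 0.1619]
ee_rot: [3.136, -0.002, -1.571]
force: [1.0, 0.4, 0.0]
width: 0.0544
gripper_force: 0.0
```

```bash
python3 - <<'E'
from h import *
save('scene','tmp.png')
plan(.5005,.364,.17,-50)
E
```

```text
plan [-1.3395 -0.0528  0.0054] twist -0.2216 t 25.12
```

Request:
arm_command(
  commands=[
    {"tx": -0.06, "ty": 0, "tz": 0, "twist": -0.02},
    {"tx": -0.17, "ty": -0.01, "tz": 0, "twist": -0.05},
    {"tx": -0.3, "ty": -0.01, "tz": 0, "twist": -0.08},
    {"tx": -0.43, "ty": -0.02, "tz": 0, "twist": -0.11},
    {"tx": -0.56, "ty": -0.02, "tz": 0, "twist": -0.14},
    {"tx": -0.69, "ty": -0.03, "tz": 0, "twist": -0.17},
    {"tx": -0.82, "ty": -0.03, "tz": 0, "twist": -0.2},
    {"tx": -0.92, "ty": -0.04, "tz": 0, "twist": -0.222},
  ],
)

```text
t: 25.78
eef_pos: [0.4948, 0.2612, 0.1636]
ee_rot: [-3.141, 0.0, -0.867]
force: [1.5, 0.6, -0.8]
width: 0.054
gripper_force: 0.0
```

```bash
python3 - <<'E'
from h import *
save('scene','tmp.png');save('scene','tmp.png');plan(.5005,.364,.16,-50)
E
```

```text
plan [-0.2973 -0.2784  0.0134] twist 0.0018 t 25.88
```

Request:
arm_command(
  commands=[
    {"tx": -0.04, "ty": -0.04, "tz": 0, "twist": 0},
    {"tx": -0.11, "ty": -0.1, "tz": 0, "twist": 0},
    {"tx": -0.18, "ty": -0.17, "tz": 0.02, "twist": 0},
    {"tx": -0.25, "ty": -0.23, "tz": 0.04, "twist": 0},
    {"tx": -0.297, "ty": -0.278, "tz": 0.05, "twist": 0},
    {"tx": -0.297, "ty": -0.278, "tz": 0.05, "twist": 0},
    {"tx": -0.297, "ty": -0.278, "tz": 0.05, "twist": 0},
    {"tx": -0.297, "ty": -0.278, "tz": 0.05, "twist": 0},
  ],
)

```text
t: 26.55
eef_pos: [0.5003, 0.3599, 0.1507]
ee_rot: [3.141, -0.0, -0.873]
force: [-0.2, 0.1, 0.0]
width: 0.0543
gripper_force: 0.0
```

```bash
python3 chk.py .5005 .364; python3 -c "
from h import *
plan(.5005,.364,.087,-50)"
```

```text
[[220, 200, 53, 44, 1935]]
expected cols 218.18507161465453 274.1497745402773 top row 195.35675667196352
plan [-0.0131 -0.0114  0.2559] twist -0.0002 t 26.6
```

Request:
arm_command(
  commands=[
    {"tx": -0.024, "ty": -0.011, "tz": 0.0, "twist": 0},
    {"tx": -0.024, "ty": -0.011, "tz": 0.07, "twist": 0},
    {"tx": -0.024, "ty": -0.011, "tz": 0.14, "twist": 0},
    {"tx": -0.024, "ty": -0.011, "tz": 0.2, "twist": 0},
    {"tx": -0.024, "ty": -0.011, "tz": 0.24, "twist": 0},
    {"tx": -0.024, "ty": -0.011, "tz": 0.255, "twist": 0},
    {"tx": -0.024, "ty": -0.011, "tz": 0.255, "twist": 0},
    {"tx": -0.024, "ty": -0.011, "tz": 0.255, "twist": 0},
  ],
)

```text
t: 27.27
eef_pos: [0.4991, 0.3668, 0.088]
ee_rot: [-3.141, -0.0, -0.873]
force: [-0.3, -0.1, 0.7]
width: 0.0546
gripper_force: 0.0
```

Request:
arm_command(
  commands=[
    {"tx": 0, "ty": 0, "tz": 0, "twist": 0},
    {"tx": 0, "ty": 0, "tz": 0, "twist": 0},
    {"tx": 0, "ty": 0, "tz": 0, "twist": 0},
    {"tx": 0, "ty": 0, "tz": 0, "twist": 0},
    {"tx": 0, "ty": 0, "tz": 0, "twist": 0},
    {"tx": 0, "ty": 0, "tz": 0, "twist": 0},
    {"tx": 0, "ty": 0, "tz": 0, "twist": 0},
    {"tx": 0, "ty": 0, "tz": 0, "twist": 0},
  ],
  claw=0.2,
)

```text
t: 27.93
eef_pos: [0.4989, 0.3667, 0.0875]
ee_rot: [-3.141, 0.0, -0.873]
force: [0.5, -0.6, 1.9]
width: 0.033
gripper_force: 15.0
```

Request:
arm_command(
  commands=[
    {"tx": 0, "ty": 0, "tz": -0.03, "twist": 0},
    {"tx": 0, "ty": 0, "tz": -0.1, "twist": 0},
    {"tx": 0, "ty": 0, "tz": -0.19, "twist": 0},
    {"tx": 0, "ty": 0, "tz": -0.29, "twist": 0},
    {"tx": 0, "ty": 0, "tz": -0.39, "twist": 0},
    {"tx": 0, "ty": 0, "tz": -0.48, "twist": 0},
    {"tx": 0, "ty": 0, "tz": -0.53, "twist": 0},
    {"tx": 0, "ty": 0, "tz": -0.54, "twist": 0},
  ],
)

```text
t: 28.6
eef_pos: [0.4998, 0.3675, 0.226]
ee_rot: [-3.137, 0.0, -0.873]
force: [0.5, 0.7, -0.6]
width: 0.0332
gripper_force: 15.0
```

```bash
python3 -c "
from h import *
plan(.4735,-.0122,.22,-90)"
```

```text
plan [1.096  1.057  0.0181] twist 0.2222 t 28.6
```

Request:
arm_command(
  commands=[
    {"tx": 0.03, "ty": 0.03, "tz": 0, "twist": 0.01},
    {"tx": 0.09, "ty": 0.09, "tz": 0, "twist": 0.03},
    {"tx": 0.17, "ty": 0.165, "tz": 0, "twist": 0.06},
    {"tx": 0.26, "ty": 0.25, "tz": 0, "twist": 0.09},
    {"tx": 0.35, "ty": 0.34, "tz": 0, "twist": 0.12},
    {"tx": 0.44, "ty": 0.42, "tz": 0, "twist": 0.15},
    {"tx": 0.52, "ty": 0.5, "tz": 0, "twist": 0.18},
    {"tx": 0.58, "ty": 0.56, "tz": 0, "twist": 0.21},
  ],
)

```text
t: 29.27
eef_pos: [0.4832, 0.1627, 0.2211]
ee_rot: [3.14, -0.001, -1.539]
force: [0.8, -1.0, -0.3]
width: 0.0327
gripper_force: 15.0
```

```bash
python3 -c "
from h import *
save('scene','tmp.png');save('scene','tmp.png');save('scene','tmp.png');plan(.4735,-.0122,.22,-90)"
```

```text
plan [0.7008 0.0652 0.0065] twist 0.011 t 29.42
```

Request:
arm_command(
  commands=[
    {"tx": 0.06, "ty": 0.01, "tz": 0, "twist": 0.004},
    {"tx": 0.16, "ty": 0.015, "tz": 0, "twist": 0.01},
    {"tx": 0.28, "ty": 0.025, "tz": 0, "twist": 0.01},
    {"tx": 0.4, "ty": 0.035, "tz": 0, "twist": 0.01},
    {"tx": 0.52, "ty": 0.05, "tz": 0, "twist": 0.01},
    {"tx": 0.62, "ty": 0.06, "tz": 0, "twist": 0.01},
    {"tx": 0.68, "ty": 0.065, "tz": 0, "twist": 0.01},
    {"tx": 0.7, "ty": 0.065, "tz": 0, "twist": 0.01},
  ],
)

```text
t: 30.08
eef_pos: [0.4743, -0.0117, 0.2217]
ee_rot: [3.14, -0.0, -1.565]
force: [0.0, 0.0, 0.2]
width: 0.0329
gripper_force: 15.0
```

```bash
python3 -c "
from h import *
save('scene','tmp.png');save('scene','tmp.png')"; python3 held.py .4735,-.0122
```

```text
[[215, 220, 71, 24, 1190], [212, 276, 71, 19, 1058], [207, 298, 20, 7, 104]]
expected cols 211.03868908674974 291.8149201554669 top row 227.1745462845131 [ 0.4748 -0.0105  0.2218]
hole expected [251.8 174.6]
[[261.5, 138.5, 17.799999237060547], [253.5, 173.5, 15.199999809265137], [255.5, 199.5, 18.600000381469727]]
plan [0.0094 0.0059 0.5417] twist 0.002 t 30.23
```

Request:
arm_command(
  commands=[
    {"tx": 0.002, "ty": 0.005, "tz": 0.0, "twist": 0.002},
    {"tx": 0.002, "ty": 0.005, "tz": 0.02, "twist": 0.002},
    {"tx": 0.002, "ty": 0.005, "tz": 0.08, "twist": 0.002},
    {"tx": 0.002, "ty": 0.005, "tz": 0.14, "twist": 0.002},
    {"tx": 0.002, "ty": 0.005, "tz": 0.2, "twist": 0.002},
    {"tx": 0.002, "ty": 0.005, "tz": 0.25, "twist": 0.002},
    {"tx": 0.002, "ty": 0.005, "tz": 0.29, "twist": 0.002},
    {"tx": 0.002, "ty": 0.005, "tz": 0.3, "twist": 0.002},
  ],
)

```text
t: 30.9
eef_pos: [0.4729, -0.0101, 0.1454]
ee_rot: [3.139, -0.001, -1.57]
force: [-0.4, 0.1, -0.5]
width: 0.033
gripper_force: 15.0
```

```bash
python3 -c "
from h import *
save('side','tmp.png');plan(.4735,-.011,.0875,-90)
a=grab_frame('side')[150:230,100:220,::-1];b=grab_frame('scene')[160:290,240:350,::-1]
cv2.imwrite('pics/c4.png',np.hstack([cv2.resize(a,(450,400),interpolation=2),cv2.resize(b,(340,400),interpolation=2)]))"
```

```text
plan [ 0.0031 -0.002   0.2337] twist 0.0003 t 30.95
```

View pics/c4.png

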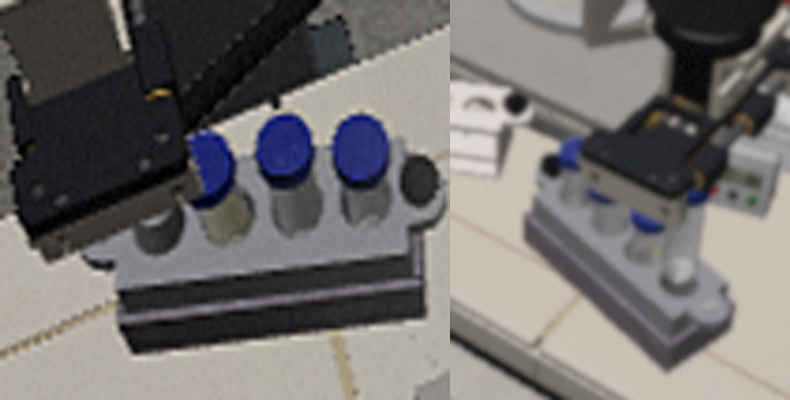

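Combined picture: three tubes standing upright in the block, and the fourth with its tip at (683,270) entering the last hole.

Request:
arm_command(
  commands=[
    {"tx": 0.002, "ty": -0.001, "tz": 0.03, "twist": 0},
    {"tx": 0.002, "ty": -0.001, "tz": 0.06, "twist": 0},
    {"tx": 0.002, "ty": -0.001, "tz": 0.09, "twist": 0},
    {"tx": 0.002, "ty": -0.001, "tz": 0.12, "twist": 0},
    {"tx": 0.002, "ty": -0.001, "tz": 0.15, "twist": 0},
    {"tx": 0.002, "ty": -0.001, "tz": 0.18, "twist": 0},
    {"tx": 0.002, "ty": -0.001, "tz": 0.205, "twist": 0},
    {"tx": 0.002, "ty": -0.001, "tz": 0.21, "twist": 0},
  ],
)

```text
t: 31.72
eef_pos: [0.4743, -0.0109, 0.0938]
ee_rot: [3.141, -0.0, -1.57]
force: [2.6, 0.2, 0.0]
width: 0.0332
gripper_force: 15.0
```

Request:
arm_command(
  commands=[
    {"tx": 0, "ty": 0, "tz": 0.006, "twist": 0},
    {"tx": 0, "ty": 0, "tz": 0.011, "twist": 0},
    {"tx": 0, "ty": 0, "tz": 0.016, "twist": 0},
    {"tx": 0, "ty": 0, "tz": 0.02, "twist": 0},
    {"tx": 0, "ty": 0, "tz": 0.022, "twist": 0},
    {"tx": 0, "ty": 0, "tz": 0.024, "twist": 0},
    {"tx": 0, "ty": 0, "tz": 0.024, "twist": 0},
    {"tx": 0, "ty": 0, "tz": 0.024, "twist": 0},
  ],
)

```text
t: 32.38
eef_pos: [0.4743, -0.0109, 0.0889]
ee_rot: [-3.141, 0.0, -1.57]
force: [2.4, 1.2, 0.4]
width: 0.0329
gripper_force: 15.0
```

Request:
arm_command(
  commands=[
    {"tx": 0, "ty": 0, "tz": 0.003, "twist": 0},
    {"tx": 0, "ty": 0, "tz": 0.006, "twist": 0},
    {"tx": 0, "ty": 0, "tz": 0.006, "twist": 0},
    {"tx": 0, "ty": 0, "tz": 0.006, "twist": 0},
    {"tx": 0, "ty": 0, "tz": 0.006, "twist": 0},
    {"tx": 0, "ty": 0, "tz": 0.006, "twist": 0},
    {"tx": 0, "ty": 0, "tz": 0.006, "twist": 0},
    {"tx": 0, "ty": 0, "tz": 0.006, "twist": 0},
  ],
)

```text
t: 33.05
eef_pos: [0.4742, -0.0109, 0.0874]
ee_rot: [-3.141, 0.0, -1.57]
force: [2.8, 0.1, 2.6]
width: 0.0328
gripper_force: 15.0
```

Request:
arm_command(
  commands=[
    {"tx": 0, "ty": 0, "tz": 0, "twist": 0},
    {"tx": 0, "ty": 0, "tz": 0, "twist": 0},
    {"tx": 0, "ty": 0, "tz": 0, "twist": 0},
    {"tx": 0, "ty": 0, "tz": 0, "twist": 0},
    {"tx": 0, "ty": 0, "tz": 0, "twist": 0},
    {"tx": 0, "ty": 0, "tz": -0.05, "twist": 0},
    {"tx": 0, "ty": 0, "tz": -0.15, "twist": 0},
    {"tx": 0, "ty": 0, "tz": -0.3, "twist": 0},
  ],
  claw=0.62,
)

```text
t: 33.72
eef_pos: [0.4717, -0.0116, 0.1604]
ee_rot: [3.135, -0.002, -1.571]
force: [1.0, 0.2, -0.8]
width: 0.0542
gripper_force: 0.0
```

Request:
arm_command(
  commands=[
    {"tx": 0.02, "ty": 0, "tz": -0.1, "twist": 0},
    {"tx": 0.1, "ty": 0, "tz": -0.2, "twist": 0},
    {"tx": 0.2, "ty": 0, "tz": -0.3, "twist": 0},
    {"tx": 0.3, "ty": 0, "tz": -0.35, "twist": 0},
    {"tx": 0.4, "ty": 0, "tz": -0.4, "twist": 0},
    {"tx": 0.5, "ty": 0, "tz": -0.4, "twist": 0},
    {"tx": 0.58, "ty": 0, "tz": -0.4, "twist": 0},
    {"tx": 0.6, "ty": 0, "tz": -0.4, "twist": 0},
  ],
)

```text
t: 34.38
eef_pos: [0.4737, -0.163, 0.2622]
ee_rot: [3.141, -0.0, -1.572]
force: [-0.6, 0.0, 0.2]
width: 0.0546
gripper_force: 0.0
```

```bash
cat > fin.py <<'E'
from h import *
for c in ['side','scene']:
    im=save(c,c+'F.png'); m=cv2.inRange(cv2.cvtColor(im,cv2.COLOR_RGB2HSV),(105,110,50),(130,255,255))
    n,l,st,ce=cv2.connectedComponentsWithStats(m)
    for i in range(1,n):
        p=onplane(c,ce[i],.1055)
        if st[i,4]>25 and .44<p[0]<.56 and -.04<p[1]<.4: print(c,st[i].tolist(),np.round(p,4))
    for q in ('timer','petri_dish'):
        print(q,[np.round(onplane(c,r['uv'],0),3) for r in spot_point(q,c)[:1]])
a=cv2.imread('pics/sideF.png')[110:280,100:360];b=cv2.imread('pics/sceneF.png')[160:290,160:370]
cv2.imwrite('pics/cF.png',np.vstack([cv2.resize(a,(459,300),interpolation=2),cv2.resize(b,(459,284),interpolation=2)]))
E
python3 fin.py
```

```text
side [168, 173, 16, 12, 149] [0.4869 0.0682 0.1055]
side [188, 173, 16, 13, 157] [0.5044 0.1095 0.1055]
side [130, 176, 33, 16, 323] [0.4753 0.0034 0.1055]
timer [array([0.65 , 0.025, 0.   ])]
petri_dish [array([0.484, 0.5  , 0.   ])]
scene [275, 205, 12, 10, 94] [0.5069 0.1102 0.1055]
scene [285, 214, 12, 12, 105] [0.4905 0.0692 0.1055]
scene [299, 225, 23, 18, 216] [0.4785 0.0054 0.1055]
timer [array([0.644, 0.026, 0.   ])]
petri_dish [array([0.474, 0.494, 0.   ])]
```

View pics/cF.png

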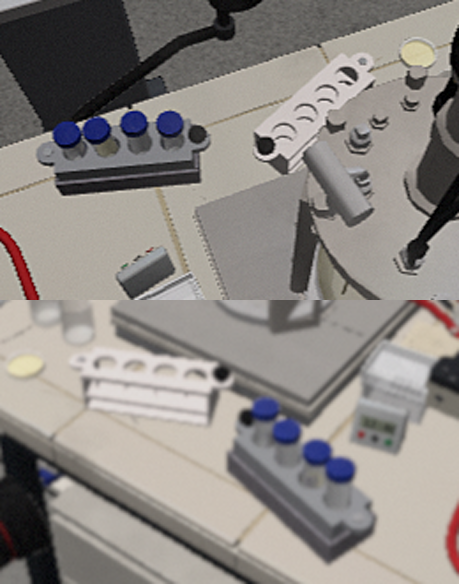

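Final picture: all four tubes stand in the block, the rack is empty, and the timer and dish haven't moved.

```bash
python3 -c "
from station import *
print(job_done())"
```

```text
the job is handed in; nothing more can be done
None
```

All four tubes are in the cooling block in knob order with the timer and petri dish unmoved, and the job was handed in after about 35 s of robot time; in the last measurement the second tube from the knob leaned a few degrees in its loose hole.

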